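Drop a broken bottle through the sprung flap of the glass-waste bin

TASK

One of the three small bottles in the tray has lost its cap and its neck is snapped: take it out and set it down lying across the steel stand with both its ends overhanging, let go of it, and take it again by its two ends with the fingertips reaching below it. Then press the bin's sprung flap open with the fingertips, without the bottle touching flap or bin, and with the flap held open let the bottle drop in; draw the fingers out so that the flap shuts. Leave the two whole bottles where they lie in the tray.

Things in the scene. Friction and masses are not known exactly. Their poses are not given: they have to be found in the camera images.
- broken: the broken bottle: amber glass, about 0.045 kg, lying on its side; square body 22 x 22 mm and 44 mm long, then a bare snapped neck 14 mm in diameter and 12 mm long, no cap; 56 mm long in all. Origin: centre of the underside as it lies (midway along the overall length: base face at x = -28 mm, end of the neck at x = +28 mm). x axis along its length towards the neck, z up as it lies; it is 22 mm high.
- broken_mid (a point): the middle of the broken bottle: 11 mm above its origin, 28 mm from either end
- whole_a: a whole bottle: the same square amber body (22 x 22 x 44 mm), with a white round screw cap 19 mm in diameter and 16 mm long instead of the bare neck; lies on its side, 22 mm high, from x = -28 to +32 mm of its origin (centre of underside, x towards the cap). Leave it alone.
- whole_b: a second whole bottle, just like whole_a. Leave it alone.
- tray: grey metal trough, fixed to the bench, 74 mm (its x) by 300 mm (its y), 31 mm high, walls 4 mm, inner floor 5 mm above the bench. Origin: centre of its underside. The three bottles lie on its floor side by side about 80 mm apart along its y, each with its length along the tray's x, their ends only 1 to 8 mm from the long walls: there is room for fingers only beside them (along the tray's y), not at their ends.
- stand: solid steel block fixed to the bench, 34 mm (its x) by 50 mm (its y), 50 mm high, flat top. Origin: centre of its underside. A bottle laid across it along its x overhangs 11 mm at each end, so fingers can close on the ends and reach below the bottle.
- bin: opaque white bin with a grey lid, fixed to the bench, closed, 130 mm (its x) by 170 mm (its y), 120 mm high, walls 4 mm. Origin: centre of its underside. In the middle of its top a slot of 42 mm (x) by 134 mm (y), closed by a flap. The slot is too narrow for a bottle lying along x, and for thick fingers on both long sides of a bottle; it takes a bottle lying along y with a finger at each end.
- flap (a joint): steel flap that fills the bin's slot, 41 x 132 x 3 mm, hinged along the slot's edge on the bin's -x side, 117 mm above the bench; 0 = shut (flush with the top), grows as it is pushed down into the bin, to 1.4 rad. A spring shuts it: 0.08 N m when shut (about 4 N at its middle), 0.18 N m at 1.2 rad; it carries a bottle's weight without opening. Fingers 19 mm wide in the middle of the slot, with their tips 36 mm below the bin's top, hold it at about 1.2 rad.
There are look-alikes about, which are no part of the job. Of the things that look like the bin, take the one that is farthest from the robot's base at the start.

How it is judged:
On the way, in this order (a step that is already met when the one before it is completed fails the run):
1. the broken bottle lies across the steel stand, both ends overhanging (its middle within 12 mm of the stand's centre line across, 18 mm along; its length within 0.4 rad of the stand's x), let go (x of broken_mid in the frame of stand between -0.012 and 0.012 m and y of broken_mid in the frame of stand between -0.018 and 0.018 m and z of broken_mid in the frame of stand between 0.056 and 0.066 m and angle between the x axis of broken and the x axis of stand, either way round below 0.4 rad and contact force between the fingers and broken below 0.05 N and linear speed of broken below 0.03 m/s), for 0.2 s.
2. the fingers, still holding the bottle over the slot, press the flap open past 0.7 rad, the bottle itself not touching the bin (value of joint flap above 0.7 rad and contact force between the fingers and broken above 0.5 N and contact force between the fingers and bin above 0.5 N and contact force between broken and bin below 0.3 N and x of broken_mid in the frame of bin between -0.03 and 0.03 m), for 0.1 s.
At the end, for the whole second after the job is handed in: the broken bottle lies at rest inside the bin, its middle less than 75 mm above the bench; the flap is shut (within 0.1 rad); the two whole bottles lie within 30 mm of where they were (x of broken_mid in the frame of bin between -0.062 and 0.062 m and y of broken_mid in the frame of bin between -0.082 and 0.082 m and z of broken_mid in the frame of bin between 0 and 0.075 m and value of joint flap below 0.1 rad and linear speed of broken below 0.03 m/s and distance of each of whole_a, whole_b from where it was at the start of the episode below 0.03 m); the robot touches nothing.
It fails at once if a whole bottle is moved more than 30 mm (distance of any of whole_a, whole_b from where it was at the start of the episode above 0.03 m).
It also fails if it takes over 58 s, if anything falls off the work surface, if the arm or the gripper's body presses on something with over 40 N, if the wrist force passes 120 N, or if a joint passes its speed limit or range.

ROBOT

A 6-joint arm with a two-finger parallel gripper is mounted at the origin on the work surface. World frame = base frame: x ahead of the robot, y to its left, z up, the work surface at z = 0. Lengths are in m, angles in rad, forces in N, time in s.
With the tool pointing down it reaches from about 0.325 to 0.9 m from the base axis. Payload 6.1 kg.
Tool frame: the origin (TCP) lies midway between the tips of the shut fingers; the grasp point (between the pads) lies 19 mm behind it; x points along the fingers, y is the direction in which the jaws open and shut, and the axes are right-handed (so a half turn about x gives the same grasp; the last joint's range is limited). The gripper opens to 85 mm and grips with 20 to 120 N. Pads are 22 mm wide; open, the fingers measure 114 mm over their backs; the gripper's body (76 mm by 85 mm) begins 54 mm behind the grasp point. The pads swing forward as they close: fully open they stand 13 mm farther back than shut.
Start: joints at [-1.383, 0.22, 1.526, -0, 1.395, -0.126], TCP at [0.193, -0.594, 0.21] pointing down, gripper open.
Joint ranges: [-2.98, 2.98], [-0.91, 2.08], [0.09, 2.57], [-1.24, 4.39], [0.2, 2.65], [-2.68, 2.68]. Speed limits (rad/s): [2.57, 2.57, 3.01, 3.14, 3.14, 3.14].

INTERFACE

Orientations are given as [roll, pitch, yaw] about the fixed x, y, z axes, in that order (R = Rz(yaw) Ry(pitch) Rx(roll)).
In Python, from plant import movep, move_l, set_joints, gripper_to, hold, inverse_kinematics, observe, get_image, get_calibration, Unreachable, job_done gives the robot as it stands. Calls block until the motion is done:
- movep(position, orientation): joint-space move of the TCP to a pose.
- move_l(position, feed=0.15, rotation=None, max_force=None): straight line of the TCP; rotation=None keeps the orientation; feed is the mean speed in m/s. With max_force (N) it stops when the force on the tool has changed by that much, and returns True; else False.
- set_joints(angles): joint-space move.
- gripper_to(opening, f_grip=None): finger opening in m; f_grip is the grip in N (None keeps the last); returns when the fingers have stopped.
- hold(seconds).
- inverse_kinematics(position, orientation): joint angles nearest the present ones, or None.
- observe(): the state.
- get_image(name): name is "scene" or "top"; returns (picture, depth): 420x560x3 uint8, red, green, blue; 420x560 float32, m along the optical axis (not along the pixel's ray), 0 where there is no reading.
- get_calibration(name): a dict with "intrinsics" (3x3 intrinsics, pixels), "world_from_camera" (4x4, takes a point from camera to world coordinates). Camera axes: x right, y down, z forward; pixel columns grow to the right and rows downward; lengths in m; the calibration is good to about 2 mm. A picture is of the moment at which its call begins. get_calibration takes no time and is no camera call.
A pose or a line that the arm cannot do raises Unreachable and nothing moves.
- job_done(): hands the job in, once; it reports no verdict.
The state is a dict: "time_s": time; "q": joint angles; "joint_velocities": joint speeds; "joint_torque": joint torques, N m; "eef_pos": TCP position; "tcp_rot": TCP orientation; "ft_force": force on the tool from outside, world axes, zero at the start; "torque": the same for the moment, N m; "opening": finger opening in m.
Only numpy, scipy, OpenCV 4.12 (cv2) and the standard library are available. Lean on these libraries where they do the work, as an engineer would, in place of code of your own. Each camera call takes 0.05 s, during which the arm holds its last target.

## Working session

There is one attempt and no reset: what is moved stays moved. The work goes in short steps, each a Python script; the robot and the scene stay as the last script left them, time stands still between calls to the robot, and variables do not carry over. Pictures are saved under pics/ and viewed, and the job is handed in when it is done.

```bash
ls; mkdir -p pics
python3 - <<'E'
from plant import *
import cv2,numpy as np
for n in("scene","top"):
    im,d=get_image(n); cv2.imwrite(f"pics/{n}0.png",im[:,:,::-1]); np.savez(f"pics/{n}0.npz",im=im,d=d)
    c=get_calibration(n); print(n,np.round(c["intrinsics"],1).tolist(),np.round(c["world_from_camera"],3).tolist())
s=observe();print(s["time_s"],s["eef_pos"],s["tcp_rot"],s["opening"])
E
```

```text
pics
scene [[397.5, 0.0, 279.9], [0.0, 397.5, 210.1], [0.0, 0.0, 1.0]] [[-0.138, 0.841, -0.524, 0.969], [0.99, 0.11, -0.085, 0.088], [-0.014, -0.53, -0.848, 0.968], [0.0, 0.0, 0.0, 1.0]]
top [[513.2, 0.0, 270.5], [0.0, 513.2, 210.8], [0.0, 0.0, 1.0]] [[-0.001, -0.995, 0.099, 0.32], [-1.0, 0.002, 0.017, -0.023], [-0.018, -0.099, -0.995, 1.185], [0.0, 0.0, 0.0, 1.0]]
0.1 [ 0.19282044 -0.59388512  0.20885753] [-1.70146817  1.56896297  1.75393372] 0.08541844073229789
```

View pics/scene0.png

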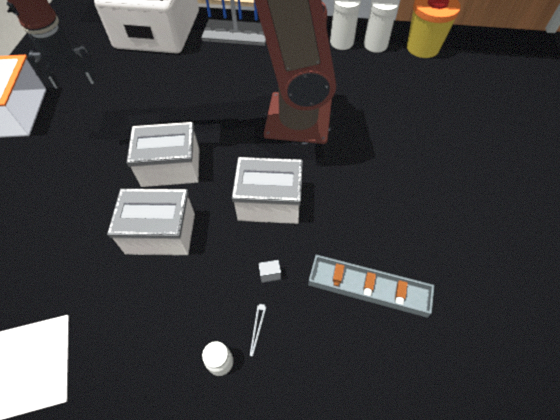

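View pics/top0.png

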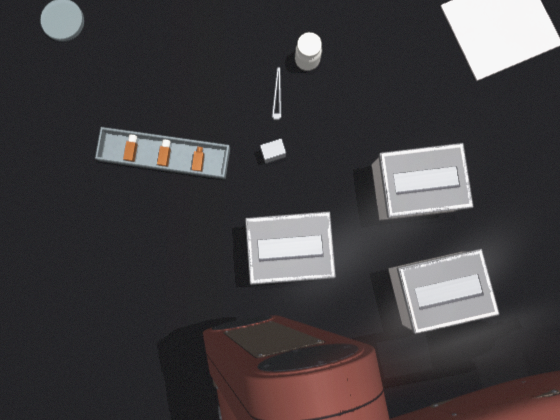

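The scene view shows the tray at (370,285) holding three bottles. The one at (338,275) has no white cap. The stand is at (270,270), and there are three bin-like boxes at (165,152), (268,190) and (152,220). In the top view, the capless bottle is at (198,158), the stand at (273,150), and the bins at (290,247), (426,180) and (448,290). Next I'll measure them.

```bash
cat > h.py <<'E'
import numpy as np,cv2
from plant import *
def ray(n,u,v,z):
    c=get_calibration(n);K=c["intrinsics"];T=c["world_from_camera"]
    d=T[:3,:3]@np.linalg.inv(K)@np.array([u,v,1.]);o=T[:3,3]
    return o+d*(z-o[2])/d[2]
def rect(n,cnt,z):
    p=np.array([ray(n,u,v,z)[:2] for u,v in cnt.reshape(-1,2)],np.float32)
    (c,s,a)=cv2.minAreaRect(p*1000); 
    if s[0]<s[1]: s=(s[1],s[0]);a+=90
    a=(a+90)%180-90
    return np.round(np.array(c)/1000,4),np.round(s,1),round(a,1)  # long side, angle of long side deg
E
python3 - <<'E'
from h import *
im=np.load("pics/top0.npz")["im"];d=np.load("pics/top0.npz")["d"]
b=im[:,:,::-1].copy()
def crop(x0,y0,x1,y1,k,n): cv2.imwrite(n,cv2.resize(b[y0:y1,x0:x1],None,fx=k,fy=k,interpolation=cv2.INTER_CUBIC))
crop(90,120,300,185,3.8,"pics/c_tray.png")
crop(235,130,505,340,2.9,"pics/c_bins.png")
s=np.load("pics/scene0.npz")["im"][:,:,::-1]
cv2.imwrite("pics/c_sc.png",cv2.resize(s[110:320,100:440],None,fx=2.3,fy=2.3,interpolation=cv2.INTER_CUBIC))
g=cv2.cvtColor(b,cv2.COLOR_BGR2GRAY);hsv=cv2.cvtColor(b,cv2.COLOR_BGR2HSV)
# height map from depth
c=get_calibration("top");K=c["intrinsics"];T=c["world_from_camera"]
v,u=np.mgrid[:420,:560];P=np.stack([(u-K[0,2])/K[0,0]*d,(v-K[1,2])/K[1,1]*d,d],-1)@T[:3,:3].T+T[:3,3]
for (x,y) in [(290,247),(426,180),(448,290),(273,148),(250,230),(163,140),(198,158),(185,158),(164,158),(110,150)]:
    print((x,y),np.round(P[y,x],3),b[y,x])
np.save("pics/P.npy",P)
def comps(m,z,mn,nm):
    cs,_=cv2.findContours(m.astype(np.uint8),cv2.RETR_EXTERNAL,cv2.CHAIN_APPROX_NONE)
    for c in cs:
        if cv2.contourArea(c)>mn: print(nm,cv2.boundingRect(c),*rect("top",c,z))
Z=P[:,:,2]; ok=(d>0)&(v<325)
comps(ok&(Z>.10)&(Z<.14),.12,800,"bin")
comps(ok&(g>200)&(u>240)&(v>140)&(u<500),.12,300,"flap")
comps(ok&(Z>.040)&(Z<.06)&(abs(u-273)<20)&(abs(v-150)<20),.05,60,"stand")
comps(ok&(Z>.008)&(Z<.05)&(u<240)&(v>110),.031,300,"tray")
am=(hsv[...,1]>140)&(hsv[...,2]>70)&(u<240)&(v<190)&(v>110)
comps(am,.022+.005,15,"amber")
E
```

```text
(290, 247) [ 0.35  -0.045  0.121] [237 235 234]
(426, 180) [ 0.49  -0.33   0.116] [232 230 229]
(448, 290) [ 0.262 -0.367  0.12 ] [226 223 221]
(273, 148) [ 0.575 -0.009  0.049] [234 231 229]
(250, 230) [0.386 0.038 0.124] [187 183 184]
(163, 140) [0.6   0.245 0.025] [211 215 216]
(198, 158) [0.557 0.164 0.026] [ 82 136 207]
(185, 158) [0.562 0.198 0.003] [187 183 171]
(164, 158) [0.558 0.242 0.025] [ 79 133 204]
(110, 150) [0.581 0.374 0.006] [181 175 165]
bin (397, 249, 102, 76) [ 0.2616 -0.365 ] [179.6 136.8] -77.2
bin (246, 212, 90, 72) [ 0.3504 -0.0446] [175.6 135.8] -85.7
bin (378, 143, 95, 75) [ 0.4904 -0.3268] [179.7 136.9] -83.3
flap (415, 274, 67, 32) [ 0.2627 -0.3668] [130.9  37.6] -77.5
flap (258, 235, 65, 23) [ 0.3516 -0.0444] [130.9  37.7] -85.7
flap (394, 167, 65, 25) [ 0.4924 -0.3286] [130.5  37.4] -83.3
flap (382, 144, 90, 72) [ 0.4908 -0.3294] [171.2 133. ] -83.3
stand (260, 139, 26, 21) [ 0.5727 -0.0083] [50.  35.9] -72.6
tray (95, 127, 135, 51) [0.5705 0.2452] [303.7  78. ] 81.5
amber (192, 148, 11, 22) [0.5559 0.1641] [50.7 21.8] -7.3
amber (158, 147, 12, 19) [0.5625 0.2436] [40.2 22.5] -8.4
amber (124, 142, 12, 19) [0.5745 0.3216] [40.8 22.9] -8.8
```

View pics/c_tray.png

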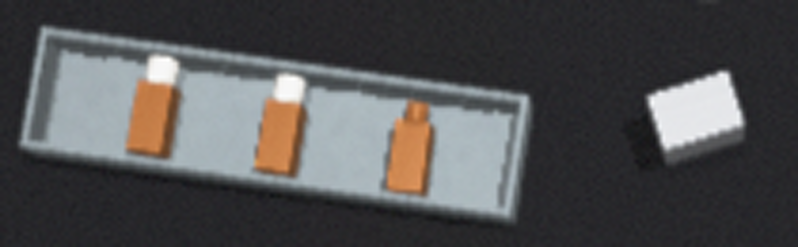

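View pics/c_bins.png

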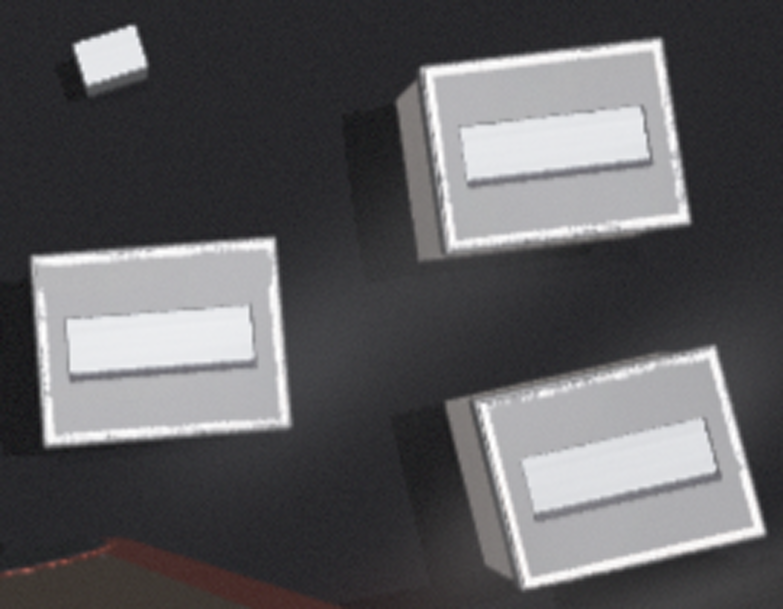

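View pics/c_sc.png

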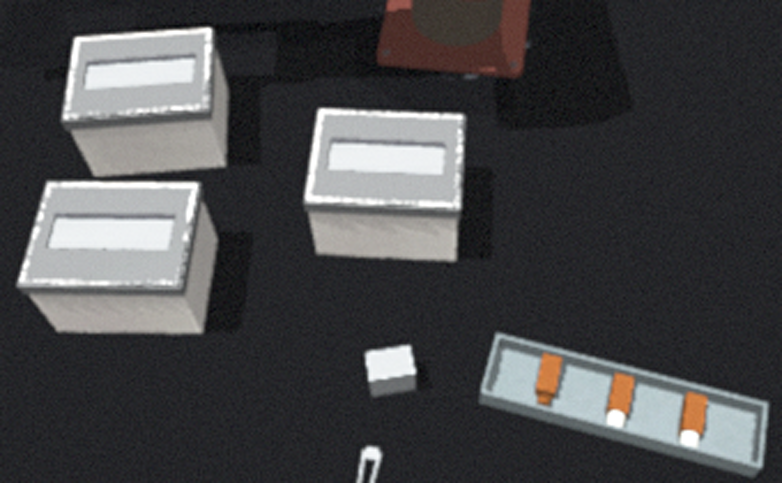

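The bottle at top (198,158) has a bare narrow amber neck pointing to world +x. The other two, at (164,153) and (130,148), have white caps, so the first is the broken one. The bins lie 0.35 m (290,247), 0.45 m (448,290) and 0.59 m (426,180) from the base, so the bin meant is the one at (426,180). I'll cross-check these positions in the scene view.

Run:
```python
from h import *
z=np.load("pics/scene0.npz");im=z["im"];d=z["d"];b=im[:,:,::-1].copy();hsv=cv2.cvtColor(b,cv2.COLOR_BGR2HSV);g=cv2.cvtColor(b,cv2.COLOR_BGR2GRAY)
c=get_calibration("scene");K=c["intrinsics"];T=c["world_from_camera"]
v,u=np.mgrid[:420,:560];P=np.stack([(u-K[0,2])/K[0,0]*d,(v-K[1,2])/K[1,1]*d,d],-1)@T[:3,:3].T+T[:3,3];Z=P[...,2]
def comps(m,z,mn,nm,n="scene"):
    cs,_=cv2.findContours(m.astype(np.uint8),cv2.RETR_EXTERNAL,cv2.CHAIN_APPROX_NONE)
    for c in cs:
        if cv2.contourArea(c)>mn: print(nm,cv2.boundingRect(c),*rect(n,c,z))
win=(u>105)&(u<200)&(v>180)&(v<260)
comps(win&(Z>.108)&(Z<.14),.12,800,"bin")
comps(win&(g>215)&(v>198)&(v<226)&(u>118)&(u<180),.118,200,"flap")
comps((Z>.040)&(Z<.06)&(abs(u-270)<18)&(abs(v-270)<18),.05,60,"stand")
comps((Z>.008)&(Z<.05)&(u>300)&(u<440)&(v>250)&(v<320),.031,300,"tray")
am=(hsv[...,1]>120)&(hsv[...,2]>60)&(u>320)&(u<420)&(v>250)&(v<310)
comps(am,.027,15,"amber")
# along-axis extents of the broken bottle in both views
for n,f,w in(("scene","pics/scene0.npz",(325,350,255,295)),("top","pics/top0.npz",(186,210,140,175))):
    i=np.load(f)["im"][:,:,::-1].copy();h=cv2.cvtColor(i,cv2.COLOR_BGR2HSV)
    m=(h[...,1]>120)&(h[...,2]>50)&(u>=w[0])&(u<w[1])&(v>=w[2])&(v<w[3])
    a=np.deg2rad(-8.3);ax=np.array([np.cos(a),np.sin(a)]);ay=np.array([-ax[1],ax[0]])
    vv,uu=np.nonzero(m)
    for zz in(.005,.012,.016,.023,.027):
        p=np.array([ray(n,x,y,zz)[:2] for x,y in zip(uu,vv)])
        s=p@ax;t=p@ay;print(n,zz,"along",s.min().round(4),s.max().round(4),"across",t.min().round(4),t.max().round(4))
print("ax",ax,ay)
for y in range(150,172,1): print(y, im.shape and np.load("pics/top0.npz")["im"][y,198],end=' ')
print()
for p,r,n in(((.5559,.1641,.009),-8.3,'pick'),((.573,-.009,.1),17.4,'place'),((.573,-.009,.034),-72.6,'regrasp'),((.573,-.009,.034),107.4,'regrasp2'),((.491,-.3285,.08),6.7,'bin'),((.491,-.3285,.08),-173.3,'bin2')):
    q=inverse_kinematics(p,[0,np.pi/2,np.deg2rad(r)]);print(n,None if q is None else np.round(q,2))
```

```text
bin (107, 189, 80, 49) [ 0.4943 -0.3257] [178.7 141.1] -83.2
flap (122, 205, 53, 14) [ 0.4914 -0.3278] [130.8  36.3] -84.0
stand (259, 261, 21, 16) [ 0.5754 -0.0079] [49.6 37.1] -72.8Traceback (most recent call last):
  File "<stdin>", line 13, in <module>
  File "<stdin>", line 8, in comps
  File "h.py", line 8, in rect
    p=np.array([ray(n,u,v,z)[:2] for u,v in cnt.reshape(-1,2)],np.float32)
                ~~~^^^^^^^^^
  File "h.py", line 4, in ray
    c=get_calibration(n);K=c["intrinsics"];T=c["world_from_camera"]
ValueError: time passes only in moves, steps and waits
```

```bash
sed -i 's/^def ray/CAL={n:get_calibration(n) for n in ("scene","top")}\ndef ray/; s/c=get_calibration(n);K/c=CAL[n];K/' h.py
python3 - <<'E'
from h import *
z=np.load("pics/scene0.npz");im=z["im"];d=z["d"]
v,u=np.mgrid[:420,:560]
for n,f,w in(("scene","pics/scene0.npz",(325,350,255,295)),("top","pics/top0.npz",(186,210,140,175))):
    i=np.load(f)["im"][:,:,::-1].copy();h=cv2.cvtColor(i,cv2.COLOR_BGR2HSV)
    m=(h[...,1]>120)&(h[...,2]>50)&(u>=w[0])&(u<w[1])&(v>=w[2])&(v<w[3])
    a=np.deg2rad(-8.3);ax=np.array([np.cos(a),np.sin(a)]);ay=np.array([-ax[1],ax[0]])
    vv,uu=np.nonzero(m)
    for zz in(.005,.016,.023,.027):
        p=np.array([ray(n,x,y,zz)[:2] for x,y in zip(uu,vv)])
        s=p@ax;t=p@ay;print(n,zz,"along",s.min().round(4),s.max().round(4),"across",t.min().round(4),t.max().round(4))
print("ax",ax,ay)
print([tuple(map(int,np.load("pics/top0.npz")["im"][y,198])) for y in range(146,172)])
for p,r,n in(((.5559,.1641,.009),-8.3,'pick'),((.573,-.009,.1),17.4,'place'),((.573,-.009,.034),-72.6,'regrasp'),((.573,-.009,.034),107.4,'regrasp2'),((.491,-.3285,.08),6.7,'bin'),((.491,-.3285,.08),-173.3,'bin2')):
    q=inverse_kinematics(p,[0,np.pi/2,np.deg2rad(r)]);print(n,None if q is None else np.round(q,2))
E
```

```text
scene 0.005 along 0.4895 0.5489 across 0.234 0.255
scene 0.016 along 0.4947 0.5534 across 0.2339 0.2547
scene 0.023 along 0.4981 0.5563 across 0.2338 0.2545
scene 0.027 along 0.5 0.5579 across 0.2338 0.2544
top 0.005 along 0.5034 0.5586 across 0.2349 0.2583
top 0.016 along 0.5017 0.5564 across 0.2329 0.2561
top 0.023 along 0.5006 0.555 across 0.2317 0.2547
top 0.027 along 0.4999 0.5542 across 0.2309 0.2539
ax [ 0.98952579 -0.1443562 ] [0.1443562  0.98952579]
[(140, 114, 97), (170, 117, 79), (181, 115, 67), (180, 112, 63), (180, 113, 64), (174, 106, 58), (182, 116, 66), (197, 127, 76), (205, 133, 79), (204, 131, 78), (205, 133, 80), (207, 136, 81), (207, 136, 82), (206, 135, 80), (206, 135, 81), (209, 138, 84), (210, 140, 86), (211, 140, 86), (209, 138, 84), (210, 140, 84), (210, 140, 86), (212, 142, 87), (213, 142, 87), (212, 142, 88), (148, 105, 74), (138, 135, 133)]
pick [ 0.15  0.34  1.79 -0.    1.01 -1.27]
place [-0.15  0.2   1.76  0.    1.18 -2.03]
regrasp [-0.15  0.29  1.8  -0.    1.05 -0.46]
regrasp2 None
bin [-0.72  0.27  1.73  0.    1.15 -2.41]
bin2 [-0.72  0.27  1.73 -0.    1.15  0.73]
```

```bash
cat >> h.py <<'E'
def R(deg): return [0,np.pi/2,np.deg2rad(deg)]
def st(t=""):
    s=observe();print(t,round(s["time_s"],2),np.round(s["eef_pos"],4),"F",np.round(s["ft_force"],1),"op",round(s["opening"],4))
def snap(k):
    for n in("scene","top"):
        im,d=get_image(n); cv2.imwrite(f"pics/{n}{k}.png",im[:,:,::-1]); np.savez(f"pics/{n}{k}.npz",im=im,d=d)
E
python3 - <<'E'
from h import *
g=(.5527,.1659)
movep([*g,.15],R(-8.3));st()
gripper_to(.05,30);st()
print(move_l([*g,.05],.15))
print(move_l([*g,.0095],.04,max_force=8));st("down")
gripper_to(.01,30);st("grip")
move_l([*g,.06],.05);st("lift")
snap(1)
E
```

```text
3.06 [0.553  0.1651 0.1501] F [-0.6 -0.5  0.3] op 0.0852
 3.5 [0.5527 0.1658 0.15  ] F [-0.1 -0.5  0.5] op 0.0499
False
False
down 5.47 [0.553  0.166  0.0098] F [ 1.5 -0.3  0.1] op 0.0501
grip 5.94 [0.5527 0.1659 0.0096] F [-0.  -0.4 -0.1] op 0.0098
lift 7.1 [0.5523 0.1658 0.0595] F [-0.1  0.7  0.4] op 0.0101
```

Run:
```python
import cv2
a=cv2.imread("pics/top1.png")[110:200,90:300];b=cv2.imread("pics/scene1.png")[200:330,280:450]
cv2.imwrite("pics/v1.png",cv2.resize(a,None,fx=3.7,fy=3.7));cv2.imwrite("pics/v1b.png",cv2.resize(b,None,fx=4.4,fy=4.4))
```

```text
(no output)
```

View pics/v1.png

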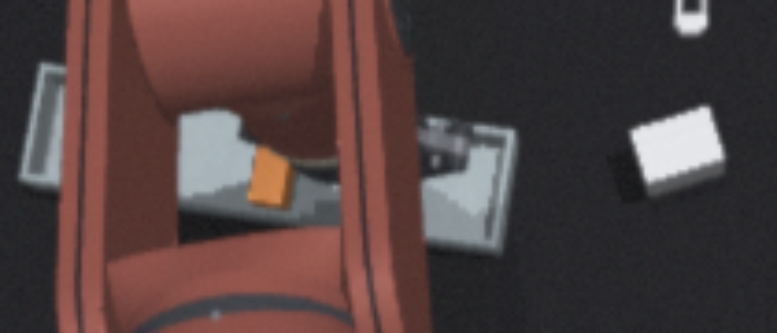

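View pics/v1b.png

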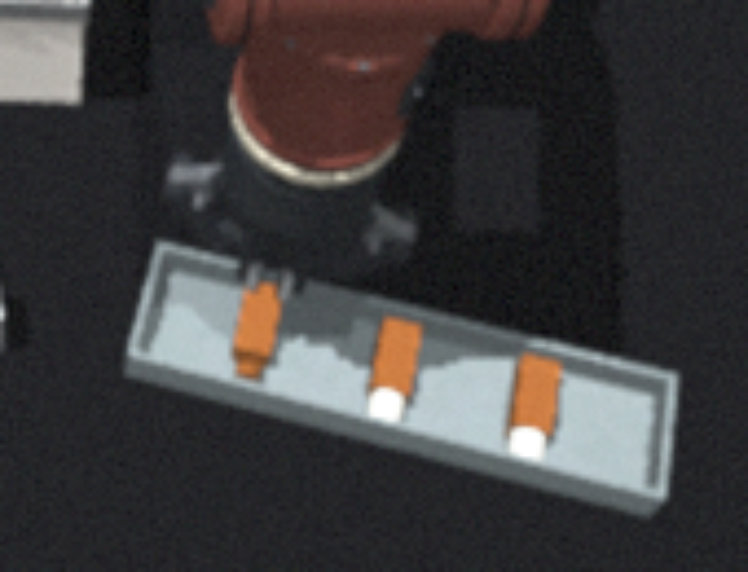

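The bottle is still in the tray at scene (338,274), in line with the gripper. The fingertips show at about (340,263), and the opening reads 10 mm, so the grasp missed. I'll check how the TCP projects against the bottle.

Run:
```python
from h import *
def proj(n,p):
    c=CAL[n];T=np.linalg.inv(c["world_from_camera"]);q=c["intrinsics"]@(T[:3,:3]@np.array(p)+T[:3,3]);return np.round(q[:2]/q[2],1)
s=observe();print(s["eef_pos"],s["tcp_rot"],s["q"])
for n in("scene","top"): print(n,"tcp",proj(n,s["eef_pos"]),"mid",proj(n,(.5577,.1652,.016)),"midlift",proj(n,(.5577,.1652,.066)))
v,u=np.mgrid[:420,:560]
for k in(0,1):
    for n,w in(("scene",(325,350,255,295)),("top",(186,210,140,175))):
        h=cv2.cvtColor(cv2.imread(f"pics/{n}{k}.png"),cv2.COLOR_BGR2HSV)
        m=(h[...,1]>120)&(h[...,2]>50)&(u>=w[0])&(u<w[1])&(v>=w[2])&(v<w[3])
        m&=(h[...,0]>8)&(h[...,0]<25)
        if m.any(): print(k,n,m.sum(),u[m].min(),u[m].max(),v[m].min(),v[m].max())
z=np.load("pics/scene1.npz")
b=z["im"][235:300,310:370,::-1];cv2.imwrite("pics/v2.png",cv2.resize(b,None,fx=9,fy=9,interpolation=cv2.INTER_CUBIC))
```

```text
[0.55227072 0.16582903 0.05945026] [-2.83226962  1.56979449 -2.97712715] [ 1.54973322e-01  2.61718683e-01  1.77729122e+00 -1.06509083e-05
  1.10358454e+00 -1.27096067e+00]
scene tcp [339.7 266.9] mid [337.3 275.8] midlift [339.6 267.8]
top tcp [194.6 157.3] mid [198.  158.8] midlift [194.4 154.3]
0 scene 158 334 343 264 285
0 top 207 192 203 147 170
1 scene 155 333 343 264 285
```

View pics/v2.png

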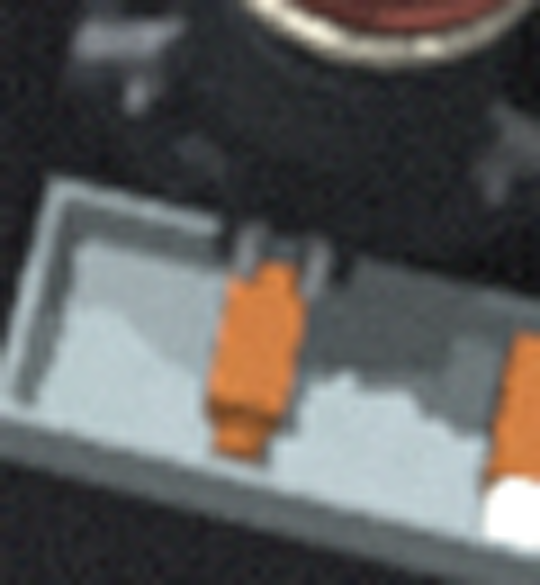

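Run:
```python
from h import *
z=np.load("pics/scene1.npz");d=z["d"];d0=np.load("pics/scene0.npz")["d"];im=z["im"]
c=CAL["scene"];K=c["intrinsics"];T=c["world_from_camera"]
v,u=np.mgrid[:420,:560]
f=lambda d:np.stack([(u-K[0,2])/K[0,0]*d,(v-K[1,2])/K[1,1]*d,d],-1)@T[:3,:3].T+T[:3,3]
P=f(d);P0=f(d0)
for y in range(256,288,2): print(y,*[f"{x}:{tuple(np.round(P[y,x]*1000).astype(int).tolist())}" for x in(334,337,339,341,343,345)], "was",np.round(P0[y,339]*1000).astype(int).tolist())
```

```text
256 334:(568, 144, 147) 337:(570, 150, 153) 339:(567, 155, 150) 341:(493, 173, 0) 343:(492, 178, -1) 345:(549, 172, 117) was [493, 167, -1]
258 334:(563, 146, 127) 337:(564, 152, 131) 339:(559, 157, 123) 341:(498, 173, -3) 343:(498, 178, 0) 345:(559, 171, 126) was [500, 168, 0]
260 334:(557, 148, 104) 337:(564, 153, 121) 339:(562, 158, 118) 341:(505, 173, 0) 343:(504, 178, 1) 345:(566, 171, 130) was [505, 168, 0]
262 334:(558, 149, 95) 337:(563, 155, 108) 339:(523, 166, 26) 341:(525, 171, 31) 343:(555, 170, 96) 345:(568, 172, 123) was [526, 166, 31]
264 334:(524, 155, 11) 337:(562, 156, 95) 339:(527, 167, 20) 341:(528, 172, 25) 343:(563, 170, 102) 345:(565, 174, 107) was [527, 167, 21]
266 334:(526, 156, 3) 337:(563, 157, 86) 339:(535, 167, 26) 341:(533, 172, 24) 343:(563, 171, 91) 345:(561, 176, 88) was [535, 167, 26]
268 334:(532, 156, 4) 337:(541, 162, 26) 339:(540, 167, 25) 341:(538, 173, 23) 343:(565, 172, 83) 345:(529, 184, 6) was [540, 167, 25]
270 334:(548, 155, 26) 337:(547, 162, 27) 339:(545, 168, 23) 341:(545, 173, 26) 343:(534, 180, 3) 345:(534, 185, 3) was [546, 168, 26]
[... 372 characters left out ...]
:(550, 186, 2) was [563, 168, 29]
278 334:(569, 156, 26) 337:(569, 164, 28) 339:(568, 169, 28) 341:(567, 174, 27) 343:(557, 181, 4) 345:(556, 186, 4) was [568, 169, 28]
280 334:(572, 157, 20) 337:(573, 164, 25) 339:(573, 169, 27) 341:(562, 176, 1) 343:(563, 181, 5) 345:(562, 186, 4) was [573, 169, 26]
282 334:(577, 158, 20) 337:(578, 165, 24) 339:(573, 171, 14) 341:(569, 176, 5) 343:(568, 182, 5) 345:(568, 186, 6) was [573, 171, 14]
284 334:(584, 158, 23) 337:(582, 165, 20) 339:(576, 172, 7) 341:(575, 177, 6) 343:(574, 182, 6) 345:(573, 187, 5) was [574, 172, 3]
286 334:(593, 157, 32) 337:(585, 166, 14) 339:(580, 172, 5) 341:(579, 177, 3) 343:(580, 182, 7) 345:(578, 187, 5) was [581, 172, 7]
```

By depth, the fingertips end at z≈0.084 while the TCP reads 0.0595. The real tips are therefore about 24 mm behind the stated TCP, and the jaws closed above the bottle. The bottle has not moved. I'll calibrate with a gentle guarded touch on the tray floor, then grasp.

Run:
```python
from h import *
g=(.5527,.1659)
gripper_to(.05,30)
move_l([*g,.012],.1)
t=move_l([*g,-.03],.02,max_force=5);st(f"touch {t}")
```

```text
touch True 9.73 [ 0.5526  0.1659 -0.0194] F [-0.8 -0.1  5.4] op 0.0498
```

Run:
```python
from h import *
g=(.5527,.1659)
move_l([*g,-.0155],.03)
gripper_to(.01,30);st("grip")
move_l([*g,.06],.06);st("lift")
snap(2)
b=cv2.imread("pics/scene2.png")[225:300,300:380];cv2.imwrite("pics/v3.png",cv2.resize(b,None,fx=7,fy=7,interpolation=cv2.INTER_CUBIC))
```

```text
grip 10.4 [ 0.5527  0.1659 -0.0156] F [ 0.9 -1.   0.8] op 0.0213
lift 11.81 [0.5523 0.1658 0.0594] F [-0.1 -0.2  0. ] op 0.0215
```

View pics/v3.png

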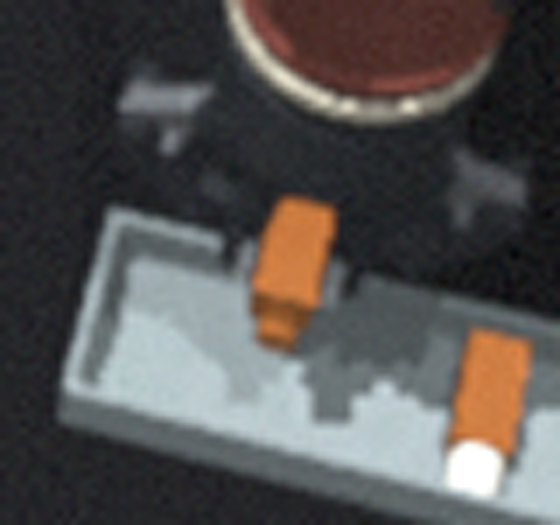

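The bottle is held at scene (341,261) with the opening at 21.5 mm. Next I'll place it across the stand.

Run:
```python
from h import *
a=np.deg2rad(17.4);p=np.array([.574,-.008])-.005*np.array([np.cos(a),np.sin(a)])
move_l([.5527,.1659,.09],.15)
movep([*p,.09],R(17.4));st()
move_l([*p,.037],.1)
t=move_l([*p,.022],.02,max_force=4);st(f"touch {t}")
gripper_to(.05);st("open")
move_l([*p,.09],.12);hold(.1);st()
q=observe()["q"];print(q)
snap(3)
```

```text
13.01 [ 0.5686 -0.009   0.089 ] F [-0.6  0.3 -0.4] op 0.0214
touch True 14.18 [ 0.5697 -0.0097  0.0292] F [-0.   0.1  3.1] op 0.0215
open 14.57 [ 0.5686 -0.0094  0.0283] F [ 0.5 -0.2 -0.1] op 0.0505
 15.32 [ 0.5683 -0.0094  0.0888] F [-1.  -0.7  0.2] op 0.0499
[-1.55197591e-01  2.06498322e-01  1.78162104e+00 -4.23019946e-05
  1.15622689e+00 -2.02966895e+00]
```

Run:
```python
import cv2
b=cv2.imread("pics/scene3.png")[235:300,235:305];cv2.imwrite("pics/v4.png",cv2.resize(b,None,fx=8,fy=8,interpolation=cv2.INTER_CUBIC))
b=cv2.imread("pics/top3.png")[110:200,210:330];cv2.imwrite("pics/v5.png",cv2.resize(b,None,fx=6,fy=6,interpolation=cv2.INTER_CUBIC))
```

```text
(no output)
```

View pics/v4.png

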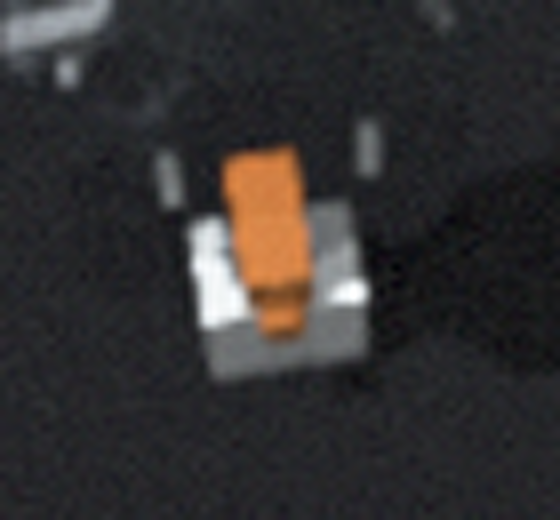

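View pics/v5.png

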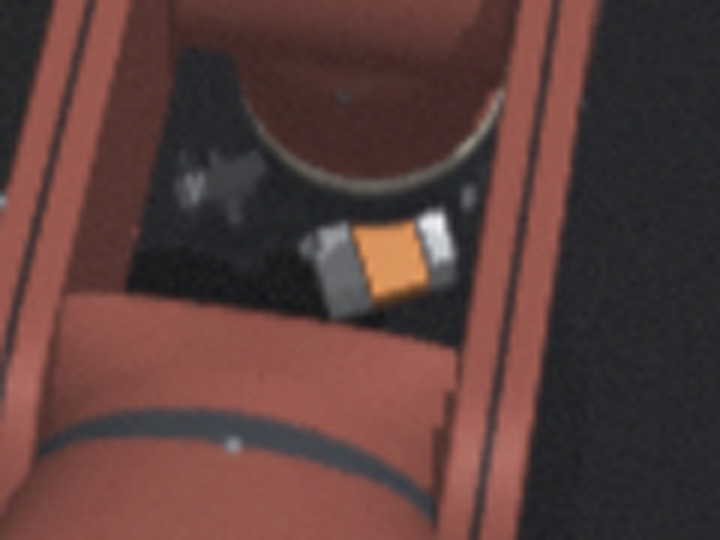

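The bottle lies across the stand at scene (268,264). Its base overhangs on the robot side and its neck on the far side. I'll measure its middle.

Run:
```python
from h import *
L=lambda x,y,z:ray("scene",235+x/8-.44,235+y/8-.44,z)[:2]
base=(L(222,157,.072)+L(297,147,.072))/2; body=(L(250,290,.072)+L(312,283,.072))/2; neck=L(282,335,.056)
neck2=L(280,300,.068)
ax=body-base;print(base,body,neck,np.linalg.norm(ax),np.rad2deg(np.arctan2(ax[1],ax[0])),np.linalg.norm(neck-base))
u=ax/np.linalg.norm(ax);print("mid",base+.028*u, body-.016*u+0, "neckmid",neck-.028*u)
for r in(-72.6,):
    print(inverse_kinematics([.574,-.008,.015],R(r)))
```

```text
[ 0.54601773 -0.01626322] [ 0.58970086 -0.00277989] [ 0.59871221 -0.00166176] 0.045716689871424646 17.153480017471658 0.05468006946540819
mid [ 0.57277224 -0.00800511] [ 0.57441257 -0.00749881] neckmid [ 0.5719577  -0.00991986]
[-1.51288343e-01  3.20112504e-01  1.80191898e+00 -4.44089210e-16
  1.01956117e+00 -4.54975633e-01]
```

Run:
```python
from h import *
p=(.573,-.008)
movep([*p,.09],R(-72.6));gripper_to(.08,40);st()
move_l([*p,.04],.12)
t=move_l([*p,.0135],.05,max_force=8);st(f"down {t}")
gripper_to(.04,40);st("grip")
snap(4)
b=cv2.imread("pics/scene4.png")[225:300,230:310];cv2.imwrite("pics/v6.png",cv2.resize(b,None,fx=7,fy=7,interpolation=cv2.INTER_CUBIC))
```

```text
17.23 [ 0.573 -0.008  0.09 ] F [ 0.1 -0.   0. ] op 0.08
down False 18.48 [ 0.5729 -0.008   0.0133] F [ 0.4  0.2 -0.8] op 0.0799
grip 18.83 [ 0.5735 -0.0081  0.0141] F [ 0.2 -0.6  2.7] op 0.0551
```

View pics/v6.png

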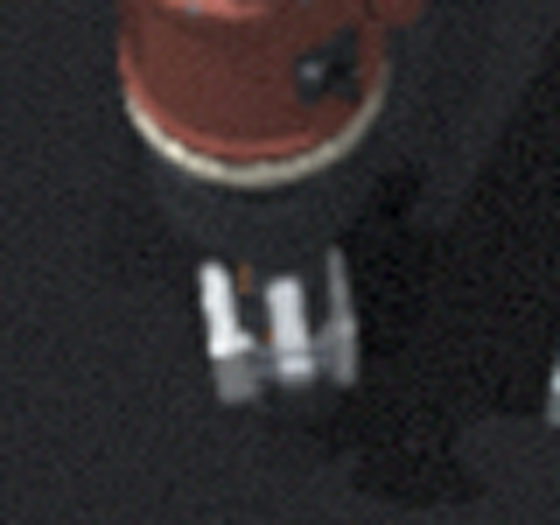

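Run:
```python
from h import *
move_l([.573,-.008,.15],.12);st("lift")
movep([.4908,-.3282,.15],R(-173.3));st("over")
snap(5)
for n,w in(("scene",(90,170,210,270)),("top",(350,120,500,230))):
    b=cv2.imread(f"pics/{n}5.png")[w[1]:w[3],w[0]:w[2]];k=min(800/b.shape[1],600/b.shape[0]);cv2.imwrite(f"pics/v7{n}.png",cv2.resize(b,None,fx=k,fy=k,interpolation=cv2.INTER_CUBIC))
```

```text
lift 20.23 [ 0.5723 -0.0079  0.1489] F [ 0.7  0.3 -1.1] op 0.0558
over 21.48 [ 0.491  -0.3274  0.1496] F [0.7 0.8 0.1] op 0.0552
```

View pics/v7scene.png

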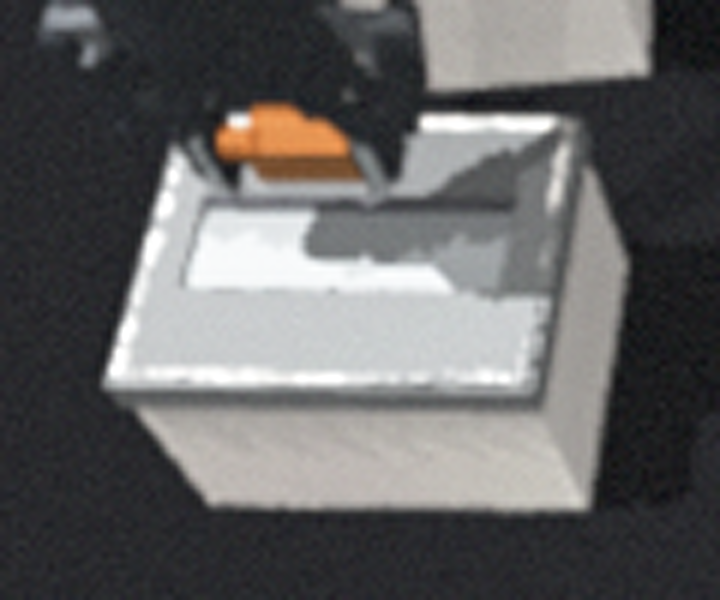

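View pics/v7top.png

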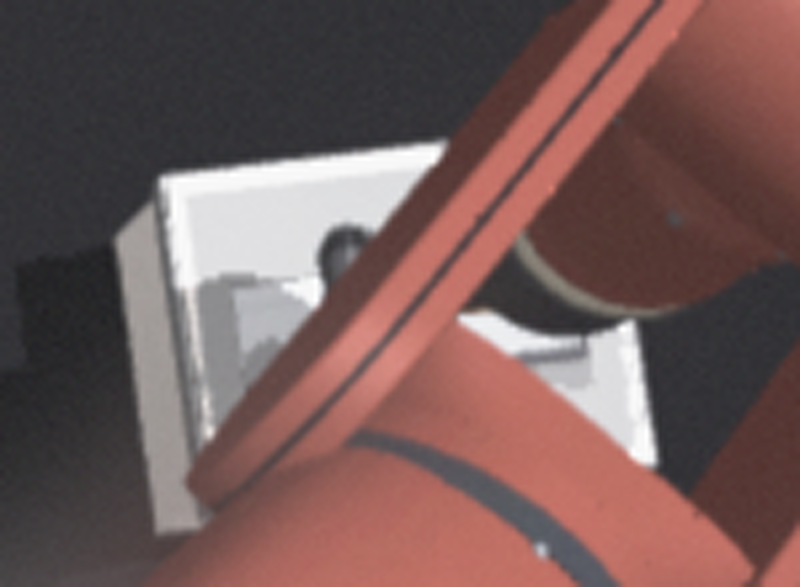

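The bottle hangs level, with both fingertips below it, aligned over the slot. I'll press down and watch the force.

Run:
```python
from h import *
p=(.4908,-.3282)
move_l([*p,.105],.12);st("above")
t=move_l([*p,.085],.03,max_force=3);st(f"touch {t}")
t=move_l([*p,.057],.04,max_force=25);hold(.25);st(f"pressed {t}")
snap(6)
for n,w in(("scene",(90,170,210,270)),):
    b=cv2.imread(f"pics/{n}6.png")[w[1]:w[3],w[0]:w[2]];k=6;cv2.imwrite(f"pics/v8{n}.png",cv2.resize(b,None,fx=k,fy=k,interpolation=cv2.INTER_CUBIC))
```

```text
above 22.1 [ 0.4909 -0.3278  0.1049] F [ 0.6 -0.8 -0.7] op 0.0554
touch True 22.6 [ 0.4912 -0.3285  0.0912] F [ 0.4 -0.5  3.9] op 0.0549
pressed False 23.85 [ 0.4911 -0.3286  0.0573] F [ 4.9 -1.4  4.3] op 0.0551
```

View pics/v8scene.png

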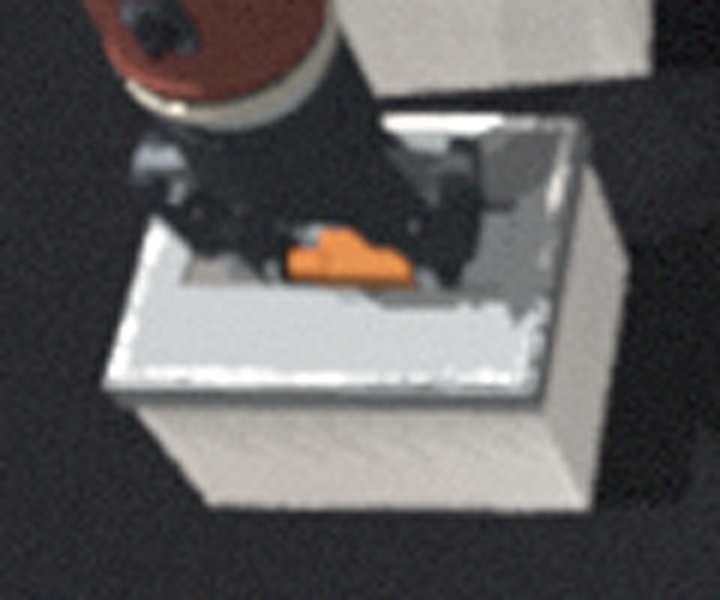

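The flap is pushed in, the force is about 5 N along +x and 4 N along +z, and the bottle sits between the fingers in the slot. I'll release it.

Run:
```python
from h import *
p=(.4908,-.3282)
t=move_l([*p,.0535],.03,max_force=12);hold(.15);st(f"deep {t}")
gripper_to(.072);hold(.5);st("open")
snap(7)
for n,w in(("scene",(90,170,210,270)),):
    b=cv2.imread(f"pics/{n}7.png")[w[1]:w[3],w[0]:w[2]];k=6;cv2.imwrite(f"pics/v9{n}.png",cv2.resize(b,None,fx=k,fy=k,interpolation=cv2.INTER_CUBIC))
```

```text
deep False 24.37 [ 0.4907 -0.3281  0.0532] F [ 4.6 -0.4  1.3] op 0.0549
open 25.18 [ 0.4906 -0.3271  0.0527] F [ 6.   1.3 -1.3] op 0.0718
```

View pics/v9scene.png

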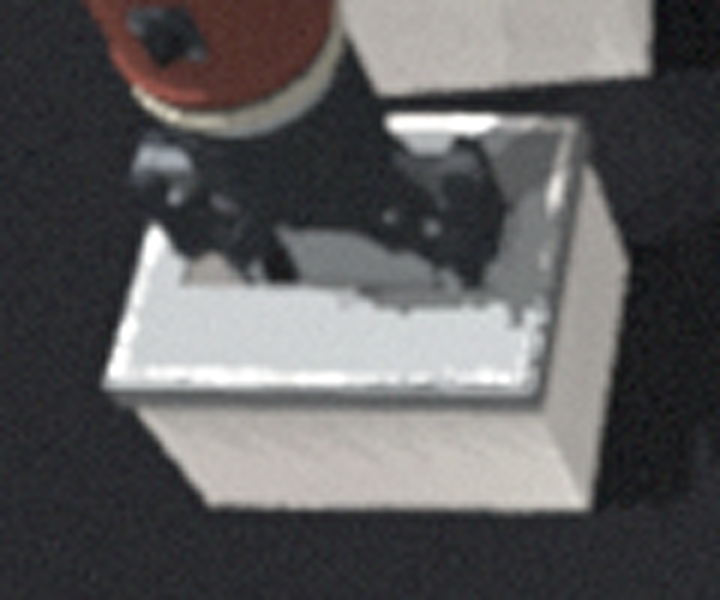

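The bottle is no longer between the fingers; only the open flap shows there. I'll draw the fingers out and check.

Run:
```python
from h import *
p=(.4908,-.3282)
hold(.3)
move_l([*p,.13],.06);st("out")
move_l([*p,.2],.15)
movep([.45,.1,.25],R(-100));hold(.5);st("clear")
snap(8)
s=cv2.imread("pics/scene8.png");cv2.imwrite("pics/va.png",cv2.resize(s[110:320,90:440],None,fx=2.2,fy=2.2))
cv2.imwrite("pics/vb.png",cv2.resize(cv2.imread("pics/top8.png")[110:240,340:500],None,fx=4,fy=4))
```

```text
out 27.0 [ 0.4905 -0.328   0.1295] F [-0.5  0.3  0.4] op 0.0721
clear 29.71 [0.45   0.0999 0.25  ] F [0.8 0.4 1. ] op 0.0721
```

View pics/va.png

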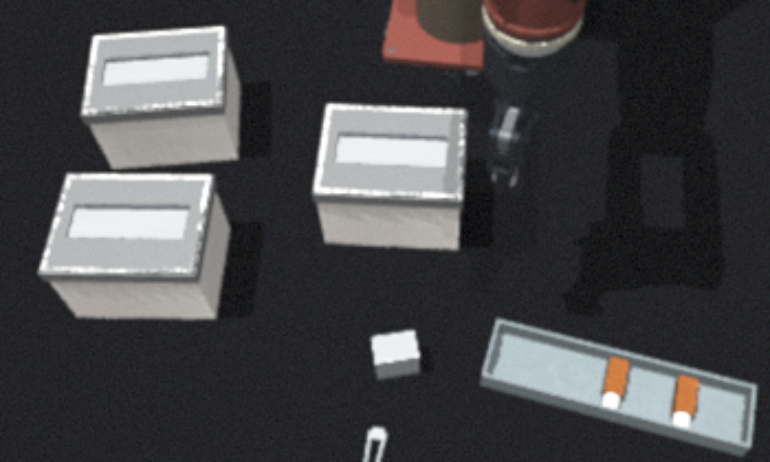

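View pics/vb.png

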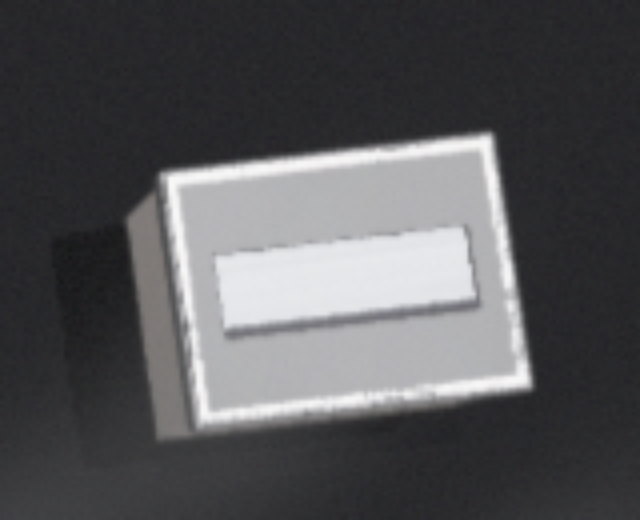

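The flap at top (426,180) is shut and no bottle is visible on the bench or the bin. Both capped bottles are still in the tray. I'm handing the job in.

Run:
```python
from plant import *
print(job_done())
```

```text
the job is handed in; nothing more can be done
None
```

The broken bottle is in the bin farthest from the base and the flap is shut. I handed the job in at about 30 s of the 58 s; the hand-in gives no verdict.

**What I did:** I took the capless bottle from the tray, laid it across the stand and let go. I then took it again by its two ends with the fingertips about 11 mm below it. With the fingertips I pressed the flap open, released the bottle and drew the fingers out.

**Stand:** the bottle's middle measured within about 2 mm of the stand's centre, with its length along the stand's x. The touch-down height matched a 50 mm stand.

**Bin:** while the flap was held open I felt about 5 N on the fingers. I did not measure the flap angle; at about 37 mm below the bin's top it should have been about 1.2 rad. That the bottle did not touch the flap or bin is also from geometry, not measured.

**Final pictures:** the flap looks flush, no bottle is in sight outside the bin, and both whole bottles are in the tray, apparently where they were. The bottle itself can't be seen inside the opaque bin.

**What disagreed:** the real fingertips sit about 24 mm behind the stated TCP. Because of this my first grasp closed above the bottle without moving it. I corrected it with a gentle touch on the tray floor, and later heights agreed with that correction.

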